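Open the ratchet stop of a spice rail

ROBOT

A 6-joint arm with a two-finger parallel gripper is mounted at the origin on a cart in front of the work surface, level with it; the furniture and walls round the work are solid. World frame = base frame: x ahead of the robot, y to its left, z up, the work surface at z = 0. Lengths are in mm, angles in rad, forces in N, time in s.
With the tool pointing down it reaches from about 325 to 875 mm from the base axis. Payload 4.4 kg.
Tool frame: the origin (TCP) lies on the centre line of the jaws, within the pads' length; the fingertips stand ahead of it and the grasp point (between the pads) lies 6 mm ahead of it (ctrl.tcp_to_tips is the z of the fingertips in the tool frame, in mm); z points along the fingers, y is the line along which they close (so a half turn about z gives the same grasp; the last joint's range is limited). The gripper opens to 85 mm and grips with 20 to 120 N. Pads are 22 mm wide; open, the fingers measure 114 mm over their backs; the gripper's body (76 mm by 85 mm) begins 54 mm behind the grasp point. The pads swing forward as they close: fully open they stand 13 mm farther back than shut.
Start: joints at [-1.276, 0.207, 1.542, -0, 1.393, -0.15], TCP at [247.917, -518.811, 256.282] pointing down, gripper open.
Joint ranges: [-2.73, 2.73], [-0.86, 2.22], [0.23, 2.46], [-1.11, 4.25], [0.08, 2.63], [-2.82, 2.82]. Speed limits (rad/s): [2.79, 2.79, 3.14, 3.14, 3.14, 3.14].

INTERFACE

Orientations are given as a 3x3 rotation matrix whose columns are the frame's x, y, z axes.
In Python, from plant import ctrl, sensors, optics gives the robot as it stands. Calls block until the motion is done:
- ctrl.move_ptp(position, orientation): joint-space move of the TCP to a pose.
- ctrl.move_l(position, rot=None, vel=150, threshold=None): straight line of the TCP; rot=None keeps the orientation; vel is the mean speed in mm/s. With threshold (N) it stops when the force on the tool has changed by that much, and returns True; else False.
- ctrl.set_joints(angles): joint-space move.
- ctrl.gripper_to(opening, force=None): finger opening in mm; force is the grip in N (None keeps the last); returns when the fingers have stopped.
- ctrl.hold(seconds).
- ctrl.solve_ik(position, orientation): joint angles nearest the present ones, or None.
- sensors.read_state(): the state.
- optics.grab_frame(name): name is "scene" or "top" or "wrist"; returns (picture, depth): 400x640x3 uint8, red, green, blue; 400x640 float32, mm along the optical axis (not along the pixel's ray), 0 where there is no reading.
- optics.camera_params(name): a dict with "mtx" (3x3 intrinsics, pixels), "R" (3x3) and "t" (3): a world point X has camera coordinates R X + t; the wrist camera has in their place "T_tool_cam" (4x4, takes a point from camera to tool coordinates, whose origin is the TCP and whose axes are the flange's). Camera axes: x right, y down, z forward; pixel columns grow to the right and rows downward; lengths in mm; the calibration is good to about 2 mm. A picture is of the moment at which its call begins: read the wrist's pose just before it. camera_params takes no time and is no camera call.
A pose or a line that the arm cannot do raises ctrl.MotionError and nothing moves.
- ctrl.finish_job(): hands the job in; it is judged then, once.
The state is a dict: "t": time; "q": joint angles; "qvel": joint speeds; "tau": joint torques, N m; "eef_pos": TCP position; "eef_rot": TCP orientation; "force": force on the tool from outside, world axes, zero at the start; "wrist_torque": the same for the moment, N m; "grip_width": finger opening in mm; "grasp_force": force on a finger pad.
Only numpy, scipy, OpenCV 4.12 (cv2) and the standard library are available. Lean on these libraries where they do the work, as an engineer would, in place of code of your own. Each camera call takes 0.05 s, during which the arm holds its last target. There are 200 camera calls.

TASK

Open up the ratchet rail that holds the jars on the countertop: press down the release pad on top of the sliding jaw and, keeping it pressed, push the jaw back along its bar until it stands fully back against the end block. Then let go so that the pad springs up again. Leave the jar, the salt shaker, the flat tin and the pepper mill standing where they are.

Things in the scene. Friction and masses are not known exactly. Their poses are not given: they have to be found in the camera images.
- ratchet_rail: Rail fixed on the countertop, 400 mm long along its y; origin under its middle, z up. A toothed aluminium bar (24 mm wide, top 46 mm high) carries the black jaw. Grey end plate at +y (70 mm high, inner face y = +190 mm), grey end block at -y (50 x 20 x 62 mm, inner face y = -180 mm). Jar and shaker stand on the bar's +x side, between end plate and jaw.
- jaw (a joint): Position of the black jaw on the bar, m: 0 = closed, grows as it moves back along the rail's -y, 0.200 = against the end block. While the pad is up, ratchet teeth 7 mm apart stop it moving back (up to 8 mm of play); released, it slides lightly (1 N at 60 mm/s; a 0.3 N spring draws it closed). Jaw 73 mm long, 43 mm wide; its clamping plate, 62 mm high, reaches 90 mm to the rail's +x.
- release (a joint): Travel of the release pad, m: 0 = up (locked), grows as it is pressed straight down, 0.012 = bottomed. The ratchet is free while the pad is more than about 0.004 down; 2.5 N starts it, 5 N bottoms it. Let go, it springs up and the jaw locks where it stands.
- release_pad (a point): Centre of the top of the steel release pad on the jaw, 80 mm above the countertop when up; moves with pad and jaw. Pad 36 mm along the rail's x, 46 mm along its y, level; nothing beside it is higher except the thumb wall on its -y side.
- jaw_wall (a point): Middle of the face of the jaw's upright thumb wall, 88 mm above the countertop, 28 mm from the pad centre to the rail's -y; it faces +y. Wall 36 mm wide, 8 mm thick, top 98 mm high. A fingertip standing on the pad pushes the jaw back by this wall.
- end_block (a point): Middle of the inner face of the end block, 50 mm above the countertop, where the jaw's back comes to rest (the jaw's back face is 36 mm from the pad centre).
- sauce_jar: Glass jar with a yellow lid, 64 mm across, 82 mm high, stands loose beside the bar near the end plate; origin at the centre of its base.
- salt_shaker: Salt shaker, 44 mm across, 90 mm high, stands loose beside the bar next to the jar; origin at the centre of its base.
- flat_tin: Flat food tin, 86 mm across, 40 mm high, loose, to the right of the rail; origin at the centre of its base.
- pepper_mill: Wooden pepper mill, 58 mm across, 170 mm high, loose, to the left of the rail; origin at the centre of its base.
Mind the look-alikes: they are no part of the job. Several things look just like the pepper_mill: the one meant starts farthest from the robot's base. Leave any purple look-alike of the sauce_jar alone.

How it is judged (in metres and radians):
On the way, in this order (a step that is already met when the one before it is completed fails the run):
1. the release pad is pressed down, while the jaw still stands well short of the end block (value of joint release above 0.004 m and value of joint jaw below 0.16 m), for 0.1 s.
2. the jaw is pushed back to the end block (value of joint jaw above 0.194 m), for 0.1 s.
At the end, for the whole second after the job is handed in: the jaw stands within 6 mm of fully back (joint jaw above 0.194), the release pad has sprung up again (below 2 mm), and jar, shaker, tin and mill stand upright within 15 mm of where they were (value of joint jaw above 0.194 m and value of joint release below 0.002 m and distance of each of sauce_jar, salt_shaker, flat_tin, pepper_mill from where it was at the start of the episode below 0.015 m and angle between each of sauce_jar, salt_shaker, pepper_mill's own z axis and vertical below 0.2 rad); the robot touches nothing.
It fails at once if jar, shaker, tin or mill moved, lifted or knocked over (distance of any of sauce_jar, salt_shaker, flat_tin, pepper_mill from where it was at the start of the episode above 0.02 m or angle between any of sauce_jar, salt_shaker, pepper_mill's own z axis and vertical above 0.3 rad).
It also fails if it takes over 32 s, if anything falls off the work surface, if the arm or the gripper's body presses on something with over 40 N, if the wrist force passes 120 N, or if a joint passes its speed limit or range.

## Working session

There is one attempt and no reset: what is moved stays moved. The work goes in short steps, each a Python script; the robot and the scene stay as the last script left them, time stands still between calls to the robot, and variables do not carry over. Pictures are saved under pics/ and viewed, at most 10 in all, crops included, and the job is handed in when it is done.

```bash
mkdir -p pics; ls; python3 - <<'E'
from plant import ctrl,sensors,optics
import cv2,numpy as np
for n in("scene","top"):
    im,d=optics.grab_frame(n); cv2.imwrite(f"pics/{n}.png",im[:,:,::-1]); np.savez(f"{n}.npz",im=im,d=d,**optics.camera_params(n))
    p=optics.camera_params(n);print(n,p["mtx"].round(1).tolist(),(-p["R"].T@p["t"]).round())
print(ctrl.tcp_to_tips,sensors.read_state()["t"])
E
```

```text
pics
scene [[509.7, 0.0, 328.6], [0.0, 509.7, 206.2], [0.0, 0.0, 1.0]] [ -117. -1098.   918.]
top [[489.2, 0.0, 317.6], [0.0, 489.2, 200.8], [0.0, 0.0, 1.0]] [ 223.   54. 1611.]
25.0 0.1
```

View pics/scene.png

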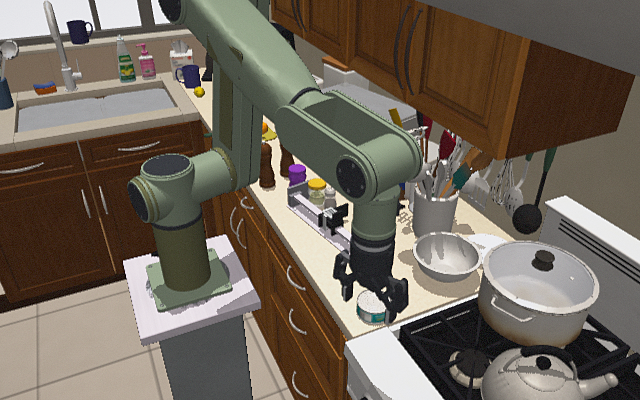

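View pics/top.png

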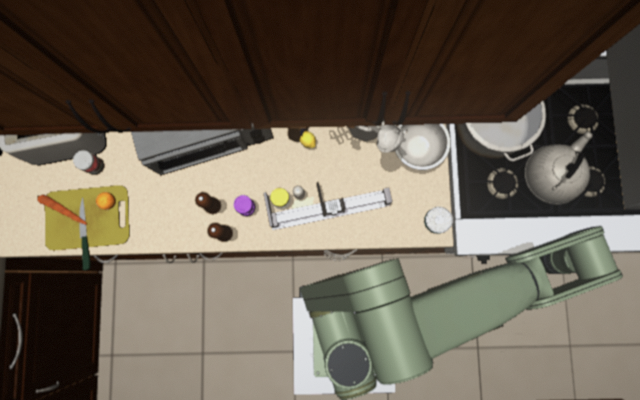

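Top view: the rail runs from the end plate at (270,210) to the end block at (388,197), with the black jaw and its steel pad near (334,207). The jar's yellow lid is at (280,197), the shaker at (298,191) and the tin at (438,220). The purple look-alike at (244,205) and the dark mills at (207,202) and (219,232) are not part of the reach. There is only one jaw, so I'll check it in a close crop.

```bash
cat > h.py <<'E'
import numpy as np,cv2
def ray(p,uv,z):
    R,t,K=p["R"],p["t"],p["mtx"]; c=-R.T@t
    d=R.T@np.linalg.inv(K)@np.array([uv[0],uv[1],1.]); return c+d*(z-c[2])/d[2]
E
python3 - <<'E'
import numpy as np,cv2
from h import *
p=np.load("top.npz");im=p["im"]
cv2.imwrite("pics/topc.png",cv2.resize(im[170:240,260:400],None,fx=5.6,fy=5.6,interpolation=cv2.INTER_CUBIC)[:,:,::-1])
for n,uv,z in[("plate",(270,210),70),("block",(388,197),62),("pad",(334,207),80),("tin",(438,220),40),("jar",(280,197),82),("shaker",(298,191),90),("mill1",(207,202),100),("mill2",(219,232),100)]: print(n,ray(p,uv,z).round())
E
```

```text
plate [429. 221.  70.]
block [ 463. -156.   62.]
pad [432.  17.  80.]
tin [ 388. -317.   40.]
jar [468. 188.  82.]
shaker [485. 130.  90.]
mill1 [455. 415. 100.]
mill2 [360. 377. 100.]
```

View pics/topc.png

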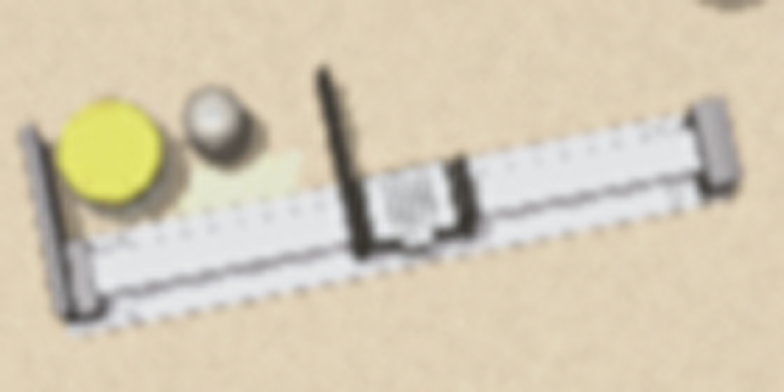

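The crop shows the jaw at crop (410,200), its thumb wall on the block side at (465,195) and the clamping plate towards the shaker. The rail is yawed about 11°. I'll go above the pad and look with the wrist camera.

```bash
cat >> h.py <<'E'
def frame(a): # rail yaw
    return np.array([np.cos(a),np.sin(a),0]),np.array([-np.sin(a),np.cos(a),0])
def rot(a,s):
    rx,ry=frame(a); y=s*rx; z=np.array([0,0,-1.]); return np.c_[np.cross(y,z),y,z]
E
python3 - <<'E'
from plant import ctrl,sensors,optics
from h import *
p=np.load("top.npz")
P=ray(p,(333.2,205.7),80); print(P)
a=np.radians(11.3); rx,ry=frame(a)
print("block-pad angle",[ray(p,(260+u/5.6,170+v/5.6),46)for u,v in((345,185),(690,115))])
for s in(1,-1):
    for dz,dy in((250,0),(100,0),(95,-140)):
        q=ctrl.solve_ik(np.array([P[0],P[1],0])+dy*ry+[0,0,dz],rot(a,s)); print(s,dz,dy,None if q is None else np.round(q,2))
print(optics.camera_params("wrist")["T_tool_cam"].round(2), sensors.read_state()["eef_rot"])
E
```

```text
[436.64097494  19.91140881  80.        ]
block-pad angle [array([450.97014636,  56.36722442,  46.        ]), array([ 487.14028056, -144.11785635,   46.        ])]
1 250 0 [-0.15 -0.09  1.87 -0.    1.36 -0.35]
1 100 0 [-0.15  0.12  2.01 -0.    1.02 -0.35]
1 95 -140 [-0.43  0.21  1.91 -0.    1.02 -0.63]
-1 250 0 [-0.15 -0.09  1.87 -0.    1.36  2.79]
-1 100 0 [-0.15  0.12  2.01 -0.    1.02  2.79]
-1 95 -140 [-0.43  0.21  1.91 -0.    1.02  2.52]
[[   0.     -0.95   -0.3    76.77]
 [   1.      0.      0.     -1.04]
 [   0.     -0.3     0.95 -117.73]
 [   0.      0.      0.      1.  ]] [[ 9.02266324e-01  4.31178717e-01 -6.28270104e-04]
 [ 4.31179065e-01 -9.02264097e-01  2.02821737e-03]
 [ 3.07658607e-04 -2.10088915e-03 -9.99997746e-01]]
```

```bash
python3 - <<'E'
from plant import ctrl,sensors,optics
from h import *
a=np.radians(11.0); rx,ry=frame(a)
ctrl.gripper_to(0)
ctrl.move_ptp(np.array([437,20,230.]),rot(a,1))
s=sensors.read_state(); im,d=optics.grab_frame("wrist"); c=optics.camera_params("wrist")
T=np.eye(4);T[:3,:3]=s["eef_rot"];T[:3,3]=s["eef_pos"]
W=np.linalg.inv(T@c["T_tool_cam"])
np.savez("wrist.npz",im=im,d=d,mtx=c["mtx"],R=W[:3,:3],t=W[:3,3])
cv2.imwrite("pics/wrist.png",im[:,:,::-1]); print(s["t"],s["eef_pos"],s["force"],s["grip_width"])
E
```

```text
2.925 [437.35439355  19.31374196 230.15812555] [ 0.53775884  0.42344163 -0.07281482] -0.2758147968089682
```

View pics/wrist.png

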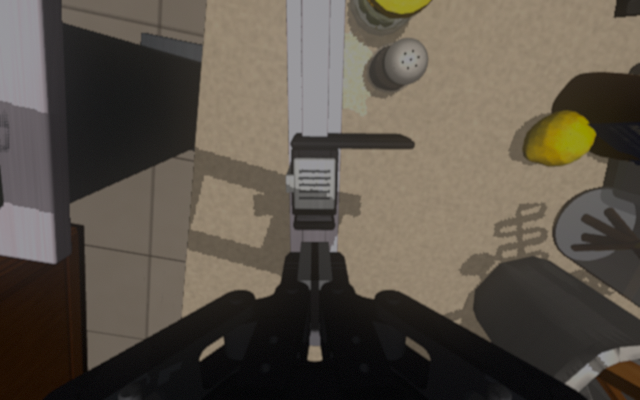

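The wrist view shows the steel pad with its ribs, spanning about (296–336, 157–207) and centred near (315,182). The thumb wall is just below it at row ~212, and the bar runs nearly vertical in the image, so the yaw is right.

```bash
python3 - <<'E'
from h import *
p=np.load("wrist.npz"); rx,ry=frame(np.radians(11))
for n,uv,z in[("pad",(315.5,182),80),("pad top",(315,157),80),("pad bot",(315,207),80),("pl",(296,182),80),("pr",(336,182),80),("walltop",(315,212),98),("barL0",(289,5),46),("barL1",(292,245),46)]:
    X=ray(p,uv,z); print(n,X.round(1),"rail x,y",(X@rx).round(1),(X@ry).round(1), p["d"][int(uv[1]),int(uv[0])])
dd=p["d"]
for v in range(150,235,6):
    z=dd[v,315]; X=p["R"].T@(np.linalg.inv(p["mtx"])@[315,v,1]*z-p["t"]); print(v,(X@rx).round(1),(X@ry).round(1),X[2].round(1))
E
```

```text
pad [436.2  25.2  80. ] rail x,y 433.0 -58.5 276.96173
pad top [431.6  46.5  80. ] rail x,y 432.6 -36.7 289.73578
pad bot [440.1   2.6  80. ] rail x,y 432.6 -81.4 283.62775
pl [419.7  22.   80. ] rail x,y 416.1 -58.5 277.21198
pr [453.6  28.6  80. ] rail x,y 450.7 -58.5 295.24066
walltop [439.7   4.6  98. ] rail x,y 432.5 -79.4 295.13892
barL0 [387.4 161.3  46. ] rail x,y 411.0 84.4 301.78528
barL1 [427.1 -54.8  46. ] rail x,y 408.8 -135.3 377.45602
150 432.6 -34.0 60.7
156 432.6 -39.4 60.6
162 432.6 -41.0 79.7
168 432.6 -46.2 79.6
174 432.6 -51.3 80.3
180 432.6 -56.7 80.0
186 432.6 -62.0 80.4
192 432.6 -67.0 81.9
198 432.6 -72.4 81.9
204 432.6 -78.5 80.3
210 432.6 -89.0 66.9
216 432.6 -87.4 86.5
222 432.5 -89.1 96.3
228 432.5 -93.5 98.7
234 432.6 -122.9 45.9
```

```bash
cat >> h.py <<'E'
A=np.radians(10.4); RX0,RY0=frame(np.radians(11)); PAD=433*RX0-60.5*RY0; RX,RY=frame(A)
def at(s,z): # s mm from pad centre toward rail -y
    X=PAD-s*RY; return np.array([X[0],X[1],z])
E
python3 - <<'E'
from plant import ctrl,sensors,optics
from h import *
R=rot(A,1); tt=ctrl.tcp_to_tips; print(tt)
def st(m): s=sensors.read_state(); print(m,round(s["t"],2),s["eef_pos"].round(1),s["force"].round(1))
ctrl.move_l(at(8,88+tt),R); ctrl.hold(.2); st("above")
print(ctrl.move_l(at(8,71+tt),vel=20,threshold=2.2)); st("contact")
E
```

```text
25.0
above 4.11 [438.9  15.3 114. ] [-0.   0.4  0.4]
True
contact 4.67 [438.   15.5 102.5] [0.6 0.6 3.2]
```

```bash
python3 - <<'E'
from plant import ctrl,sensors,optics
from h import *
p=np.load("top.npz"); B=ray(p,(260+697/5.6,170+150/5.6),60); print("block s from pad",-(B-PAD)@RY)
tt=25
def st(m): s=sensors.read_state(); print(m,round(s["t"],2),s["eef_pos"].round(1),s["force"].round(1),"s",round(-(s["eef_pos"]-PAD)@RY,1))
ctrl.move_l(at(8,70.5+tt),vel=30); ctrl.hold(.2); st("pressed")
print(ctrl.move_l(at(100,70.5+tt),vel=50,threshold=8)); st("pushed")
E
```

```text
block s from pad 170.96640573915354
pressed 5.26 [438.1  15.4  95.6] [-0.2  0.4  3.4] s 8.0
False
pushed 7.25 [454.7 -75.   95.6] [2.1 1.  4.5] s 99.9
```

```bash
python3 - <<'E'
from plant import ctrl,sensors,optics
from h import *
def st(m): s=sensors.read_state(); print(m,round(s["t"],2),s["eef_pos"].round(1),s["force"].round(1),"s",round(-(s["eef_pos"]-PAD)@RY,1)); return s
ctrl.move_l(at(135,95.5),vel=50,threshold=8); st("a")
print(ctrl.move_l(at(165,95.5),vel=25,threshold=8)); ctrl.hold(.3); s=st("end")
im,d=optics.grab_frame("wrist"); cv2.imwrite("pics/w2.png",im[:,:,::-1])
E
```

```text
a 8.1 [ 461.1 -109.8   95.6] [2.9 1.4 3.8] s 135.2
True
end 9.19 [ 463.  -126.7   94.8] [-0.5  1.9  4.4] s 152.3
```

View pics/w2.png

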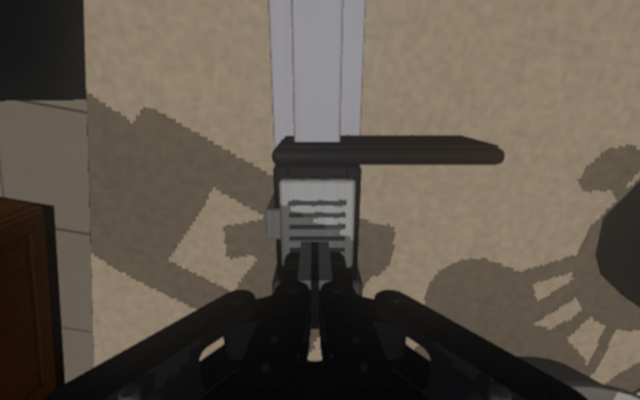

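The fingers are standing on the pad against the wall, and they stopped at s=152 as predicted. I'll lean in a little more to confirm, then lift straight up while holding that push.

```bash
python3 - <<'E'
from plant import ctrl,sensors,optics
from h import *
def st(m): s=sensors.read_state(); print(m,round(s["t"],2),s["eef_pos"].round(1),s["force"].round(1),"s",round(-(s["eef_pos"]-PAD)@RY,1)); return s
print(ctrl.move_l(at(155,95.5),vel=15,threshold=15)); ctrl.hold(.3); s=st("lean")
e=s["eef_pos"]; S=-(e-PAD)@RY
print(ctrl.move_l(at(S+.8,112),vel=30)); st("up1")
ctrl.move_l(at(S-3,114),vel=30); ctrl.move_l(at(S-5,260)); st("up2")
ctrl.hold(.3)
for n in("wrist","top"):
    s=sensors.read_state(); im,d=optics.grab_frame(n); c=optics.camera_params(n)
    if n=="wrist":
        T=np.eye(4);T[:3,:3]=s["eef_rot"];T[:3,3]=s["eef_pos"];W=np.linalg.inv(T@c["T_tool_cam"]);c=dict(mtx=c["mtx"],R=W[:3,:3],t=W[:3,3])
        w=im
    np.savez(n+"2.npz",im=im,d=d,**c)
cv2.imwrite("pics/after.png",cv2.resize(np.vstack([w,cv2.resize(im[160:250,190:460],(640,213),interpolation=cv2.INTER_CUBIC)]),(600,574))[:,:,::-1])
E
```

```text
False
lean 9.88 [ 463.1 -127.2   94.9] [-3.   7.5  6.5] s 152.8
False
up1 10.57 [ 463.3 -127.1  111.4] [-1.8  5.1 -0.6] s 152.7
up2 11.99 [ 462.6 -121.8  258.9] [ 0.1 -0.2 -0.6] s 147.4
```

View pics/after.png

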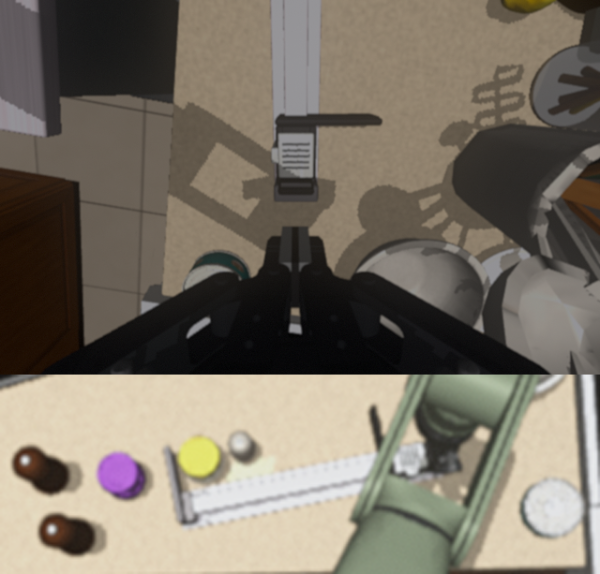

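The wrist view shows the wall at (295,187) right against the grey end block. The jar, shaker, tin and mills have not moved. I'll check the pad height and the gap by depth.

```bash
python3 - <<'E'
from h import *
p=np.load("wrist2.npz");d=p["d"]
for v in range(138,218,4):
    X=p["R"].T@(np.linalg.inv(p["mtx"])@[316,v,1]*d[v,316]-p["t"]); print(v,(-(X-PAD)@RY).round(1),X[2].round(1),p["im"][v,316])
E
```

```text
138 108.8 61.4 [56 53 51]
142 110.5 77.6 [104 103 100]
146 113.8 80.8 [148 147 150]
150 117.6 80.2 [148 147 150]
154 121.3 80.1 [85 85 85]
158 125.0 80.6 [140 140 142]
162 128.7 81.0 [124 123 124]
166 132.2 82.3 [94 93 94]
170 136.8 79.1 [143 141 141]
174 140.4 80.3 [118 117 116]
178 144.5 79.8 [100  99  97]
182 148.3 80.1 [143 142 139]
186 152.4 79.5 [139 138 135]
190 161.3 62.7 [47 46 42]
194 161.6 76.0 [40 37 34]
198 160.3 92.9 [57 54 53]
202 162.5 98.3 [39 36 32]
206 166.6 97.5 [38 36 32]
210 183.4 61.7 [68 64 64]
214 187.6 62.5 [66 62 60]
```

```bash
python3 -c "
from plant import ctrl
print(ctrl.finish_job())"
```

```text
the job is handed in; nothing more can be done
None
```

I handed the job in at about 12 s: the jaw stands against the end block within the couple of millimetres I could measure, the pad is back up at 80 mm, and the jar, shaker, tin and mill look unmoved in the final pictures (the verdict wasn't shown).

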